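# Put the cleaned balls back into their trackballs

## Task

The two desk trackballs have been cleaned and their black balls are lying loose on the desk. Set each ball gently back into the trackball it belongs to, the larger ball in the wider socket and the smaller ball in the narrower socket, so that both sit centred in their sockets and no longer roll. Set them down, do not drop them.

Things in the scene. Friction and masses are not known exactly. Their poses are not given: they have to be found in the camera images.
- big_ball_center (a point): Centre of the larger of the two black balls: smooth hard plastic, 56 mm diameter, about 0.13 kg, lying free on the desk (centre 28 mm above the desk) and free to roll. Its axes mean nothing.
- small_ball_center (a point): Centre of the smaller black ball: smooth hard plastic, 40 mm diameter, about 0.05 kg, lying free on the desk (centre 20 mm above the desk) and free to roll. Its axes mean nothing.
- wide_socket (a point): Centre of the round socket mouth of the larger trackball, level with its flat grey top, 28 mm above the desk; z up, x away from the palm rest. Mouth 40 mm across, edge bevelled 2 mm, 24 mm deep. The 56 mm ball seats on the mouth's edge, its centre 19 mm above this point. Grey block 90 mm (x) by 110 mm (y); black palm rest, 17 mm high, to 101 mm on -x. Fixed.
- narrow_socket (a point): Centre of the round socket mouth of the smaller trackball, level with its flat grey top, 24 mm above the desk; z up, x away from the palm rest. Mouth 29 mm across, edge bevelled 2 mm, 20 mm deep. The 40 mm ball seats on the mouth's edge, its centre 13 mm above this point. Grey block 72 mm (x) by 85 mm (y); black palm rest, 14 mm high, to 81 mm on -x. Fixed.
Mind the look-alikes: they are no part of the job. Leave any pink look-alike of the part that bears small_ball_center alone.

How it is judged:
By the outcome, as a careful person would: the job done as asked, in the order asked, and still so for the second after the job is handed in, with the robot touching nothing.
It also fails if it takes over 59 s, if anything falls off the work surface, if the arm or the gripper's body presses on something with over 40 N, if the wrist force passes 120 N, or if a joint passes its speed limit or range.

## Robot

A 6-joint arm with a two-finger parallel gripper is mounted at the origin on the work surface. World frame = base frame: x ahead of the robot, y to its left, z up, the work surface at z = 0. Lengths are in m, angles in degrees, forces in N, time in s.
With the tool pointing down it reaches from about 0.35 to 0.875 m from the base axis. Payload 4.2 kg.
Tool frame: the origin (TCP) lies midway between the tips of the shut fingers; the grasp point (between the pads) lies 19 mm behind it; z points along the fingers, y is the direction in which the jaws open and shut (so a half turn about z gives the same grasp; the last joint's range is limited). The gripper opens to 87 mm and grips with 3 to 60 N. Pads are 19 mm wide; open, the fingers measure 117 mm over their backs; the gripper's body (75 mm by 190 mm) begins 51 mm behind the grasp point.
Start: joints at [-56.459, 22.042, 0.453, 0, -68.411, -14.817], TCP at [0.201, -0.592, 0.223] pointing down, gripper open.
Joint ranges: [-179.83, 179.83], [-69.29, 118.12], [-61.27, 80.66], [-181.25, 117.63], [-171.15, -9.14], [-177.46, 177.46]. Speed limits (degrees/s): [159.86, 159.86, 180, 180, 180, 180].

## Interface

Orientations are given as a 3x3 rotation matrix whose columns are the frame's x, y, z axes.
In Python, from station import r gives the robot as it stands.
- The arm moves only by the tool servo_tool, never from a script. Its arguments are lists of equal length, an entry for each row: "slide": the shift along the world's x, y, z in units of 60 mm (1.0 is 60 mm), a list of three; "twist": the turn, a rotation vector about the world's x, y, z in units of 6 degrees (1.0 is 6 degrees), a list of three; "gripper": the closure, from 0 (fully open) to 1 (shut). In form: {"slide": [[x, y, z], ...], "twist": [[wx, wy, wz], ...], "gripper": [gripper, ...]}. A call has 1 to 12 rows; each row shifts and turns the commanded pose from where the row before left it; what a row does not reach is not made up. A row lasts 1/8 s, in which the tool goes at most 62.5 mm and 10.7 degrees, less where a joint would pass 70% of its speed; a pose out of reach is approached as far as the arm can. A call is refused whole if a number of a shift passes 1 or a number of a turn 1, either way. A call with a gripper value outside its range is refused whole. The fingers move at their own pace and stop on an object; the grip force is fixed at half the most. Time passes only in rows, so rows that do not move let the fingers close. It gives the time, the measured TCP pose, the force and the opening at its end, in the units of the state.
- r.sense(): the state, without advancing time (a new reading comes with each control period).
- r.capture(name): name is "scene" or "top" or "wrist"; returns a dict with "image" (384x512x3 uint8, blue, green, red), "intrinsics" (3x3 intrinsics, pixels), "R" (3x3) and "t" (3): a world point X has camera coordinates R X + t. Camera axes: x right, y down, z forward; pixel columns grow to the right and rows downward; lengths in m; the calibration is good to about 2 mm. A picture is of the moment at which its call begins. There is no depth.
- r.finish_job(): hands the job in, once; it reports no verdict.
The state is a dict: "time_s": time; "joints": joint angles; "joint_velocities": joint speeds; "effort": joint torques, N m; "tcp_pos": TCP position; "ee_rot": TCP orientation; "wrist_force": force on the tool from outside, world axes, zero at the start; "moment": the same for the moment, N m; "gripper_width": opening from 0.0 (shut) to 1.0 (fully open).
Only numpy, scipy, OpenCV 4.12 (cv2) and the standard library are available. Lean on these libraries where they do the work, as an engineer would, in place of code of your own. Each camera call takes 0.05 s, during which the arm holds its last target.

## Working session

There is one attempt and no reset: what is moved stays moved. The work goes in short steps, Python scripts to look and compute and a tool call to move; the robot and the scene stay as the last step left them, time stands still between calls to the robot, and variables do not carry over. Pictures are saved under pics/ and viewed, and the job is handed in when it is done.

Besides the shell and the picture viewer there is one more tool, called by a JSON object that holds its "op" and its "data", one argument or row to a line. servo_tool: Moves the arm, as the interface text tells. Its arguments: {"type":"object","properties":{"slide":{"type":"array","items":{"type":"array","items":{"type":"number"}}},"twist":{"type":"array","items":{"type":"array","items":{"type":"number"}}},"gripper":{"type":"array","items":{"type":"number"}}},"required":["slide","twist","gripper"]}

```bash
mkdir -p pics; ls
python3 - <<'E'
from station import r
import cv2,json,pickle
s=r.sense();print({k:s[k] for k in('time_s','tcp_pos','ee_rot','gripper_width','wrist_force')})
d={}
for n in('scene','top','wrist'):
    c=r.capture(n);d[n]=c;cv2.imwrite(f'pics/{n}0.png',c['image'])
pickle.dump(d,open('c0.pkl','wb'))
E
```

```text
pics
{'time_s': 0.0, 'tcp_pos': array([ 0.20045   , -0.59133883,  0.22147586]), 'ee_rot': array([[-9.47141762e-01, -3.20814485e-01, -7.40878195e-04],
       [-3.20815337e-01,  9.47139560e-01,  2.04301247e-03],
       [ 4.62870544e-05,  2.17270752e-03, -9.99997639e-01]]), 'gripper_width': 1.0001211923624442, 'wrist_force': array([-0.12281509,  0.20823473, -0.0106472 ])}
```

View pics/scene0.png

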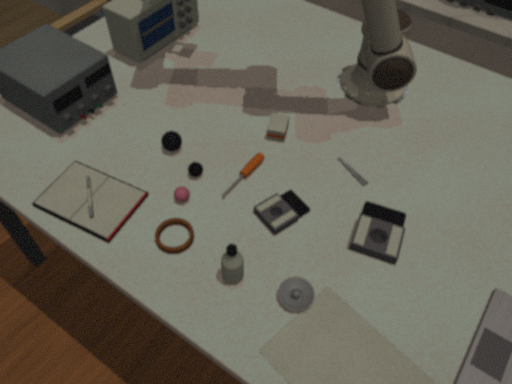

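View pics/top0.png

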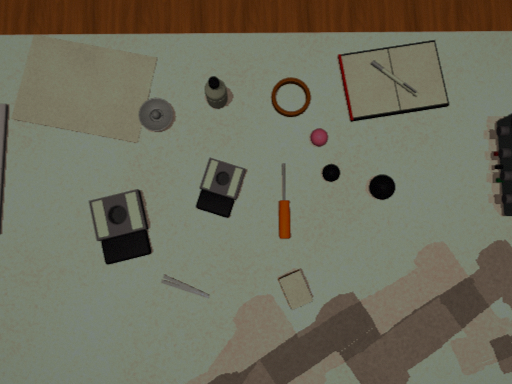

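View pics/wrist0.png

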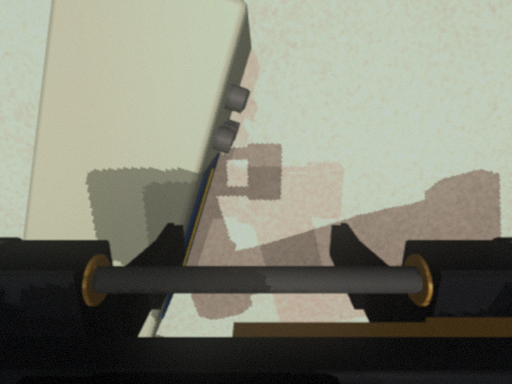

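The top view shows two black balls, at (382,187) and (331,173), and a pink look-alike at (319,137), which I'll leave alone. The trackballs are at (118,214), the larger, and (223,178), the smaller. I'll check these in enlarged crops.

Run:
```python
import cv2,pickle,numpy as np
d=pickle.load(open('c0.pkl','rb'));im=d['top']['image']
a=cv2.resize(im[120:220,300:420],None,fx=5,fy=5,interpolation=cv2.INTER_CUBIC)
b=cv2.resize(im[145:275,80:260],None,fx=4,fy=4,interpolation=cv2.INTER_CUBIC)
a=np.clip(a.astype(float)*1.6,0,255).astype('uint8');b=np.clip(b.astype(float)*1.6,0,255).astype('uint8')
cv2.imwrite('pics/a.png',a);cv2.imwrite('pics/b.png',b)
for n in d: print(n,d[n]['intrinsics'].tolist(),d[n]['R'].round(4).tolist(),d[n]['t'].tolist())
```

```text
scene [[462.15753137043856, 0.0, 254.5787244690093], [0.0, 462.15753137043856, 189.8520788367798], [0.0, 0.0, 1.0]] [[-0.5804, 0.8141, 0.0167], [0.6346, 0.465, -0.6173], [-0.5103, -0.3477, -0.7866]] [0.36857868066271027, -0.33528495811579473, 1.450098038200852]
top [[476.5594353969078, 0.0, 253.00927418769118], [0.0, 476.5594353969078, 185.72637085255028], [0.0, 0.0, 1.0]] [[-0.0106, -0.9999, 0.0035], [-0.991, 0.0101, -0.1336], [0.1335, -0.0049, -0.991]] [-0.025230969752075505, 0.5806109946615265, 1.0078945194806486]
wrist [[300.6482781435058, 0.0, 256.88804358237985], [0.0, 300.6482781435058, 189.2632566412669], [0.0, 0.0, 1.0]] [[-0.3204, 0.9473, 0.0026], [0.9051, 0.3053, 0.2961], [0.2796, 0.0973, -0.9552]] [0.6238962357900135, -0.03610376870444522, 0.39343328036215136]
```

View pics/a.png

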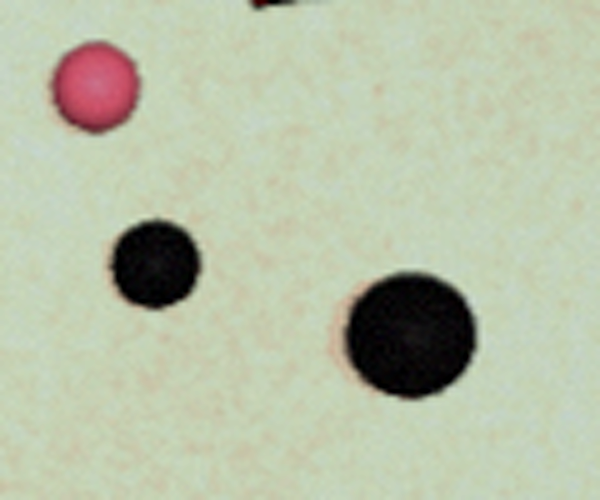

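View pics/b.png

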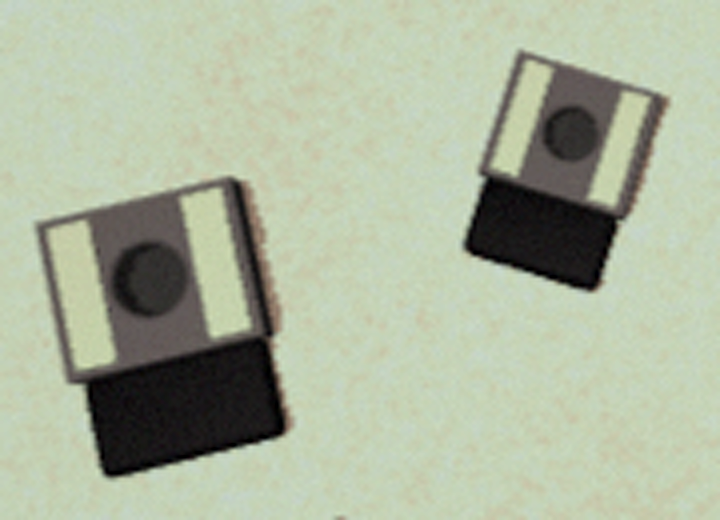

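```bash
cat > h.py <<'E'
import numpy as np,pickle,cv2
def ray(c,uv,z):
    K=c['intrinsics'];R=c['R'];t=c['t'];C=-R.T@t
    d=R.T@np.linalg.inv(K)@np.array([uv[0],uv[1],1.]);return C+d*(z-C[2])/d[2]
def proj(c,X):
    p=c['intrinsics']@(c['R']@np.array(X)+c['t']);return p[:2]/p[2],p[2]
E
python3 - <<'E'
from h import *
d=pickle.load(open('c0.pkl','rb'));c=d['top']
for n,uv,z in(('big',(381.8,186.6),.028),('small',(330.7,172.4),.02),('wide',(117.1,214.1),.028),('narrow',(222.4,177.9),.024),('pink',(318.9,137),.02)):
    X=ray(c,uv,z);q,_=proj(d['scene'],X);print(n,X.round(4),np.hypot(*X[:2]).round(3),'scene px',q.round(1))
# diam check
print(np.linalg.norm(ray(c,(368.8,186.6),.028)-ray(c,(394.9,186.6),.028)), np.linalg.norm(ray(c,(321.9,172.4),.02)-ray(c,(339.8,172.4),.02)))
f=lambda u,v:(80+(u+.5)/4-.5,145+(v+.5)/4-.5)
print('wide dia',np.linalg.norm(ray(c,f(112,278),.028)-ray(c,f(188,278),.028)),'narrow',np.linalg.norm(ray(c,f(543,133),.024)-ray(c,f(599,133),.024)))
W=[ray(c,f(*p),.028) for p in((38,225),(235,178),(272,333),(72,381))];N=[ray(c,f(*p),.024) for p in((521,52),(663,97),(622,217),(482,173))]
for P in(W,N):
    P=np.array(P);print(P.mean(0).round(4),[np.linalg.norm(P[i]-P[i-1]).round(4) for i in range(4)], np.degrees(np.arctan2(*(P[1]-P[2])[[1,0]])))
s=d['scene']['image'];a=cv2.resize(s[120:270,150:270],None,fx=4,fy=4,interpolation=2);b=cv2.resize(s[170:280,240:420],None,fx=4,fy=4,interpolation=2)
cv2.imwrite('pics/sa.png',np.clip(a*1.6,0,255).astype('uint8'));cv2.imwrite('pics/sb.png',np.clip(b*1.6,0,255).astype('uint8'))
E
```

```text
big [ 0.5769 -0.3174  0.028 ] 0.658 scene px [171.3 140. ]
small [ 0.6113 -0.2062  0.02  ] 0.645 scene px [195.  168.3]
wide [0.5219 0.2684 0.028 ] 0.587 scene px [377.7 234.6]
narrow [0.6007 0.0368 0.024 ] 0.602 scene px [275.5 209.9]
pink [ 0.6929 -0.1821  0.02  ] 0.716 scene px [181.3 192.8]
0.058041278722732154 0.04024109666003157
wide dia 0.041761553711505126 narrow 0.03125491389124547
[0.5213 0.2659 0.028 ] [np.float64(0.0885), np.float64(0.1109), np.float64(0.0887), np.float64(0.1115)] 14.43216641338987
[0.5999 0.0363 0.024 ] [np.float64(0.0716), np.float64(0.0838), np.float64(0.0712), np.float64(0.0818)] -19.118703400860575
```

View pics/sa.png

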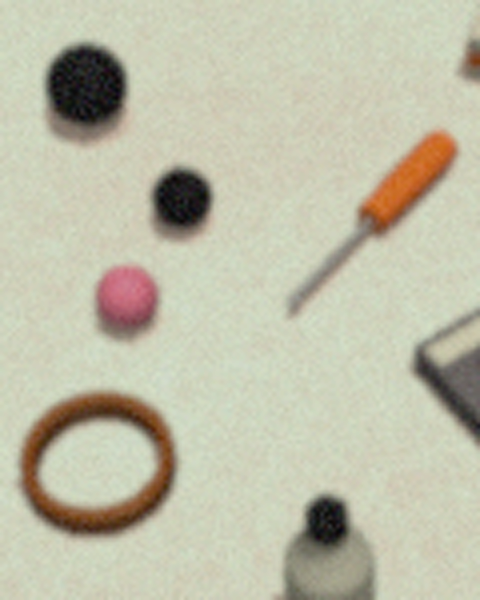

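View pics/sb.png

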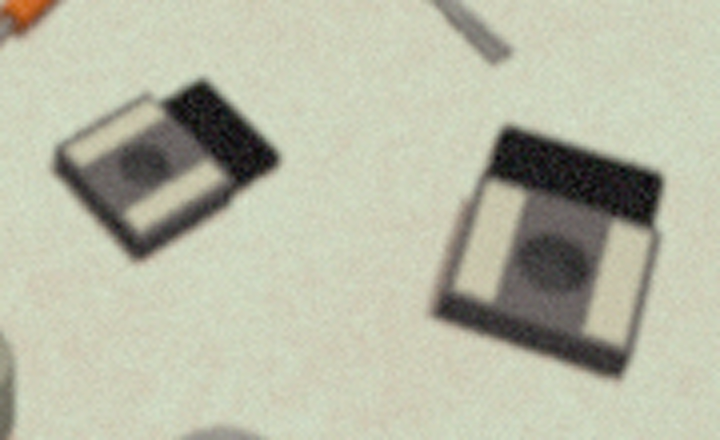

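{"op": "servo_tool", "data": {
  "slide": [
    [0,0,0.5],
    [0.3,0.2,0.3],
    [0.55,0.4,0],
    [0.55,0.4,0],
    [0.55,0.4,0],
    [0.55,0.4,0],
    [0.55,0.4,0],
    [0.55,0.4,0],
    [0.55,0.4,0],
    [0.55,0.4,-0.2],
    [0.55,0.4,-0.3],
    [0.55,0.4,-0.3]
  ],
  "twist": [
    [0,0,0],
    [0,0,0],
    [0,0,0],
    [0,0,0],
    [0,0,0],
    [0,0,0],
    [0,0,0],
    [0,0,0],
    [0,0,0],
    [0,0,0],
    [0,0,0],
    [0,0,0]
  ],
  "gripper": [0,0,0,0,0,0,0,0,0,0,0,0]
}}

```text
time_s: 1.65
tcp_pos: [0.55, -0.3378, 0.2221]
ee_rot: [[-0.947, -0.322, 0.0], [-0.322, 0.947, 0.0], [-0.0, 0.0, -1.0]]
wrist_force: [1.0, -1.1, -0.6]
gripper_width: 1.001
```

{"op": "servo_tool", "data": {
  "slide": [
    [0.45,0.35,-0.4],
    [0,0,-0.4],
    [0,0,0]
  ],
  "twist": [
    [0,0,0],
    [0,0,0],
    [0,0,0]
  ],
  "gripper": [0,0,0]
}}

```text
time_s: 2.02
tcp_pos: [0.5748, -0.317, 0.172]
ee_rot: [[-0.947, -0.322, -0.005], [-0.322, 0.947, 0.002], [0.004, 0.004, -1.0]]
wrist_force: [-1.4, -0.3, 1.2]
gripper_width: 0.996
```

Run:
```python
from station import r
from h import *
c=r.capture('wrist');cv2.imwrite('pics/w1.png',np.clip(c['image']*1.5,0,255).astype('uint8'));pickle.dump(c,open('w1.pkl','wb'))
s=r.sense();print(s['tcp_pos'],proj(c,s['tcp_pos']),proj(c,[.5769,-.3174,.028]),-c['R'].T@c['t'])
c=r.capture('top');cv2.imwrite('pics/t1.png',c['image'])
```

```text
[ 0.5755254  -0.31803428  0.17400961] (array([254.92481071, 241.93083818]), np.float64(0.17853847839832224)) (array([255.31981487, 179.88756849]), np.float64(0.3186183977495735)) [ 0.49767681 -0.34401128  0.33562753]
```

View pics/w1.png

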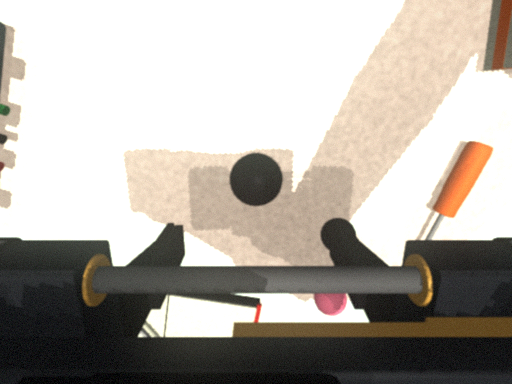

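{"op": "servo_tool", "data": {
  "slide": [
    [0.02,0,-0.6],
    [0,0,-0.6],
    [0,0,-0.5],
    [0,0,-0.4],
    [0,0,-0.3],
    [0,0,-0.2],
    [0,0,-0.1],
    [0,0,0],
    [0,0,0]
  ],
  "twist": [
    [0,0,0],
    [0,0,0],
    [0,0,0],
    [0,0,0],
    [0,0,0],
    [0,0,0],
    [0,0,0],
    [0,0,0],
    [0,0,0]
  ],
  "gripper": [0,0,0,0,0,0,0,0,0]
}}

```text
time_s: 3.25
tcp_pos: [0.5774, -0.3191, 0.0134]
ee_rot: [[-0.947, -0.321, 0.001], [-0.321, 0.947, -0.001], [-0.001, -0.001, -1.0]]
wrist_force: [-0.2, 1.1, 0.2]
gripper_width: 1.003
```

Run:
```python
from station import r
from h import *
c=r.capture('wrist');cv2.imwrite('pics/w2.png',np.clip(c['image']*1.5,0,255).astype('uint8'))
c=r.capture('scene');cv2.imwrite('pics/s2.png',np.clip(cv2.resize(c['image'][90:230,100:280],None,fx=4,fy=4)*1.5,0,255).astype('uint8'))
print(r.sense()['tcp_pos'])
```

```text
[ 0.57732999 -0.31903826  0.01333202]
```

View pics/w2.png

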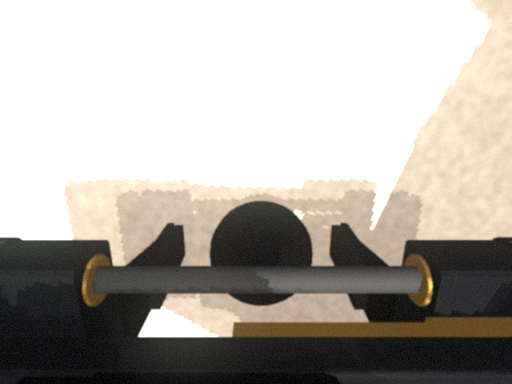

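View pics/s2.png

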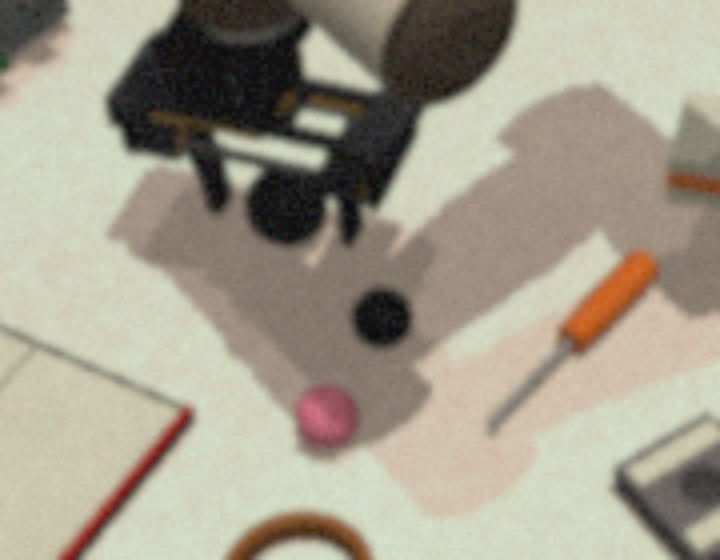

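{"op": "servo_tool", "data": {
  "slide": [
    [0,0.03,0],
    [0,0,0],
    [0,0,0],
    [0,0,0],
    [0,0,0],
    [0,0,0],
    [0,0,0],
    [0,0,0]
  ],
  "twist": [
    [0,0,0],
    [0,0,0],
    [0,0,0],
    [0,0,0],
    [0,0,0],
    [0,0,0],
    [0,0,0],
    [0,0,0]
  ],
  "gripper": [0,1,1,1,1,1,1,1]
}}

```text
time_s: 4.35
tcp_pos: [0.5768, -0.3171, 0.0125]
ee_rot: [[-0.947, -0.321, -0.0], [-0.321, 0.947, 0.0], [0.0, 0.0, -1.0]]
wrist_force: [-0.2, 0.1, 0.7]
gripper_width: 0.629
```

Run:
```python
from station import r
from h import *
c=r.capture('wrist');cv2.imwrite('pics/w3.png',np.clip(c['image']*2.,0,255).astype('uint8'))
s=r.sense();T=s['tcp_pos'];print(T,s['gripper_width']*87,s['wrist_force'])
print([ (k,proj(c,T-k*s['ee_rot'][:,2])[0]) for k in(.0,.0147,.019)])
```

```text
[ 0.57685141 -0.31709577  0.01254856] 54.636395297258225 [ 0.11073758  0.26060018 -0.25857755]
[(0.0, array([256.91540996, 239.95098007])), (0.0147, array([256.93733832, 252.10210151])), (0.019, array([256.94447051, 256.05424976]))]
```

View pics/w3.png

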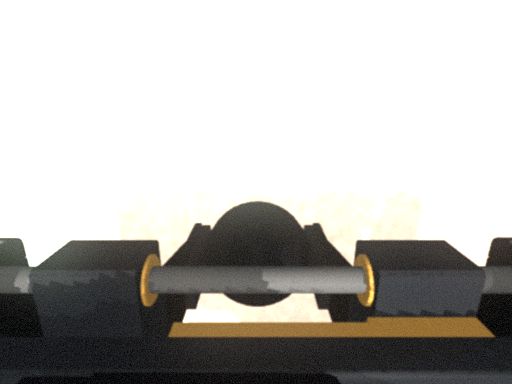

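{"op": "servo_tool", "data": {
  "slide": [
    [0,0,0.1],
    [0,0,0.3],
    [0,0,0.5],
    [0,0,0.5],
    [0,0.2,0.5],
    [0,0.4,0.2],
    [0,0.6,0],
    [0,0.6,0],
    [0,0.6,0],
    [0,0.6,0],
    [0,0.6,0],
    [0,0.6,0]
  ],
  "twist": [
    [0,0,0],
    [0,0,0],
    [0,0,0],
    [0,0,0],
    [0,0,0],
    [0,0,0],
    [0,0,0],
    [0,0,0],
    [0,0,0],
    [0,0,0],
    [0,0,0],
    [0,0,0]
  ],
  "gripper": [1,1,1,1,1,1,1,1,1,1,1,1]
}}

```text
time_s: 5.9
tcp_pos: [0.5759, -0.0629, 0.1384]
ee_rot: [[-0.947, -0.322, -0.001], [-0.322, 0.947, 0.0], [0.001, 0.001, -1.0]]
wrist_force: [0.3, 0.1, -1.2]
gripper_width: 0.627
```

{"op": "servo_tool", "data": {
  "slide": [
    [0,0.6,0],
    [0,0.6,0],
    [0,0.6,0],
    [0,0.6,0],
    [0,0.6,0],
    [0,0.6,0],
    [0,0.6,0],
    [0,0.6,0],
    [0,0.4,0],
    [0,0.2,0],
    [0,0,0],
    [0,0,0]
  ],
  "twist": [
    [0,0,0],
    [0,0,0],
    [0,0,0],
    [0,0,0],
    [0,0,0],
    [0,0,0],
    [0,0,0],
    [0,0,0],
    [0,0,0],
    [0,0,0],
    [0,0,0],
    [0,0,0]
  ],
  "gripper": [1,1,1,1,1,1,1,1,1,1,1,1]
}}

```text
time_s: 7.4
tcp_pos: [0.5767, 0.2579, 0.1385]
ee_rot: [[-0.947, -0.32, -0.001], [-0.32, 0.947, -0.0], [0.001, -0.0, -1.0]]
wrist_force: [-0.2, -0.4, -1.5]
gripper_width: 0.629
```

Run:
```python
from station import r
from h import *
c=r.capture('wrist');cv2.imwrite('pics/w4.png',np.clip(c['image']*1.5,0,255).astype('uint8'));pickle.dump(c,open('w4.pkl','wb'))
s=r.sense();print(s['time_s'],s['tcp_pos'],s['gripper_width'],s['wrist_force'],proj(c,[.5219,.2684,.028]))
```

```text
7.45 [0.57680468 0.25779306 0.1385639 ] 0.6339681014621326 [-0.46651557  0.45627647 -1.74316849] (array([287.25315496, 135.37552389]), np.float64(0.2715415725100301))
```

View pics/w4.png

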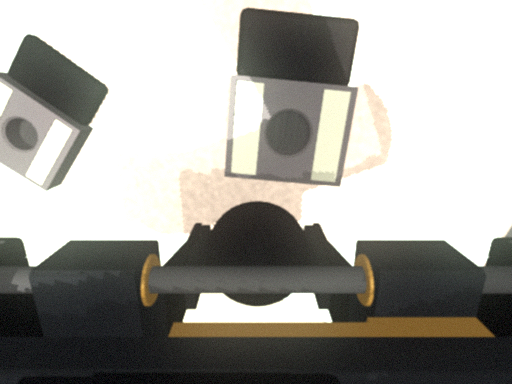

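Run:
```python
from h import *
c=pickle.load(open('w4.pkl','rb'))
cv2.imwrite('pics/w4c.png',np.clip(cv2.resize(c['image'][60:200,210:370],None,fx=5,fy=4.285,interpolation=2)[:600]*1.3,0,255).astype('uint8'))
cv2.imwrite('pics/w4d.png',np.clip(cv2.resize(c['image'][30:200,0:120],None,fx=3.5,fy=3.5,interpolation=2)[:600]*1.3,0,255).astype('uint8'))
```

```text
(no output)
```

View pics/w4c.png

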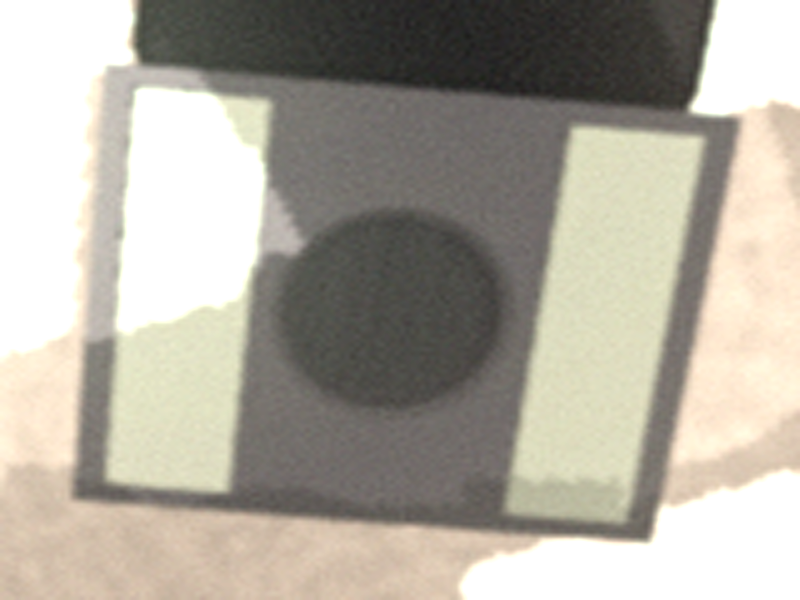

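Run:
```python
from h import *
c=pickle.load(open('w4.pkl','rb'))
f=lambda u,v:(210+(u+.5)/5-.5,60+(v+.5)/4.285-.5)
print('mouth',ray(c,f(389,309),.028))
print('dia',np.linalg.norm(ray(c,f(275,309),.028)-ray(c,f(502,309),.028)),np.linalg.norm(ray(c,f(389,207),.028)-ray(c,f(389,410),.028)))
P=np.array([ray(c,f(*p),.028) for p in((105,68),(740,118),(650,540),(75,497))]);print(P.mean(0),[np.linalg.norm(P[i]-P[i-1]).round(4) for i in range(4)])
# held ball direction check, centre px vs expected
T=np.array([.5768,.2578,.1386]);
for z in (.154,):print(proj(c,[T[0],T[1],z]))
```

```text
mouth [0.51880448 0.26739288 0.028     ]
dia 0.04086137709143852 0.042167137680391126
[0.51998228 0.26853538 0.028     ] [np.float64(0.0885), np.float64(0.1097), np.float64(0.089), np.float64(0.1094)]
(array([256.69740157, 252.88081018]), np.float64(0.16552546098388335))
```

View pics/w4d.png

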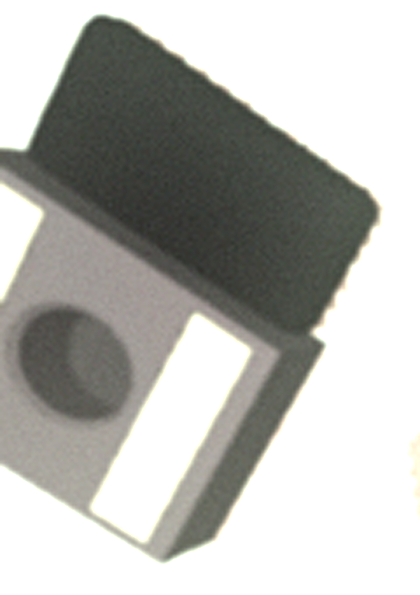

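{"op": "servo_tool", "data": {
  "slide": [
    [-0.3,0.05,0],
    [-0.4,0.07,-0.1],
    [-0.23,0.05,-0.3],
    [0,0,-0.4],
    [0,0,-0.35],
    [0,0,-0.25],
    [0,0,-0.15],
    [0,0,0],
    [0,0,0]
  ],
  "twist": [
    [0,0,0],
    [0,0,0],
    [0,0,0],
    [0,0,0],
    [0,0,0],
    [0,0,0],
    [0,0,0],
    [0,0,0],
    [0,0,0]
  ],
  "gripper": [1,1,1,1,1,1,1,1,1]
}}

```text
time_s: 8.57
tcp_pos: [0.5216, 0.2694, 0.0463]
ee_rot: [[-0.947, -0.321, 0.001], [-0.321, 0.947, 0.001], [-0.001, 0.0, -1.0]]
wrist_force: [0.5, 0.8, -1.0]
gripper_width: 0.632
```

Run:
```python
from station import r
from h import *
for n in('wrist','scene','top'):
    c=r.capture(n);im=c['image']
    if n=='scene': im=cv2.resize(im[180:280,330:430],None,fx=6,fy=6,interpolation=2)
    if n=='top': im=cv2.resize(im[160:280,60:180],None,fx=5,fy=5,interpolation=2)
    cv2.imwrite(f'pics/{n}5.png',np.clip(im*1.6,0,255).astype('uint8'));pickle.dump(c,open(n+'5.pkl','wb'))
s=r.sense();print(s['time_s'],s['tcp_pos'],s['gripper_width'],s['wrist_force'],proj(c,[.5219,.2684,.028]))
```

```text
8.725 [0.52141586 0.26941952 0.04625455] 0.6315970852390626 [-1.17137304 -0.22022017 -0.89973719] (array([117.08009284, 214.07858257]), np.float64(1.048525308410968))
```

View pics/scene5.png

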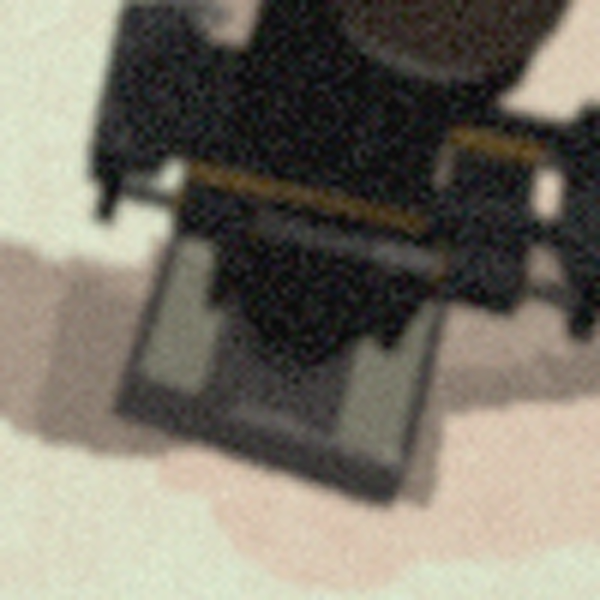

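View pics/wrist5.png

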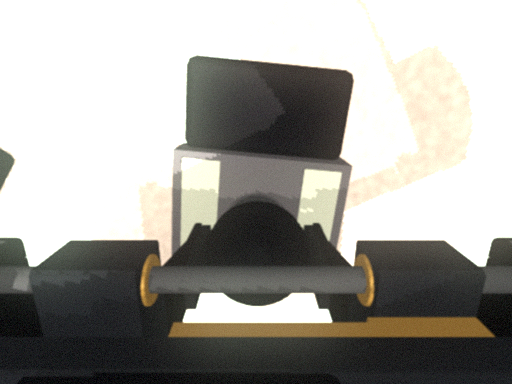

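Run:
```python
from h import *
c=pickle.load(open('wrist5.pkl','rb'))
im=cv2.resize(c['image'][130:270,160:360],None,fx=4,fy=4,interpolation=2);cv2.imwrite('pics/w5c.png',np.clip(im*1.7,0,255).astype('uint8'))
a=np.radians(14.4);ex=np.array([np.cos(a),np.sin(a),0])
for C in([.5208,.268,.028],):
    C=np.array(C);ey=np.array([-ex[1],ex[0],0])
    for X in(C-.045*ex+.055*ey,C-.045*ex-.055*ey,C-.02*ex+.055*ey,C-.02*ex-.055*ey): p=proj(c,X)[0];print(p.round(1),((p-[160,130]+.5)*4-.5).round(0))
```

```text
[349.6 164.7] [760. 140.]
[170.5 151.5] [43. 87.]
[343.1 202.8] [734. 293.]
[170.9 190.6] [ 45. 244.]
```

View pics/w5c.png

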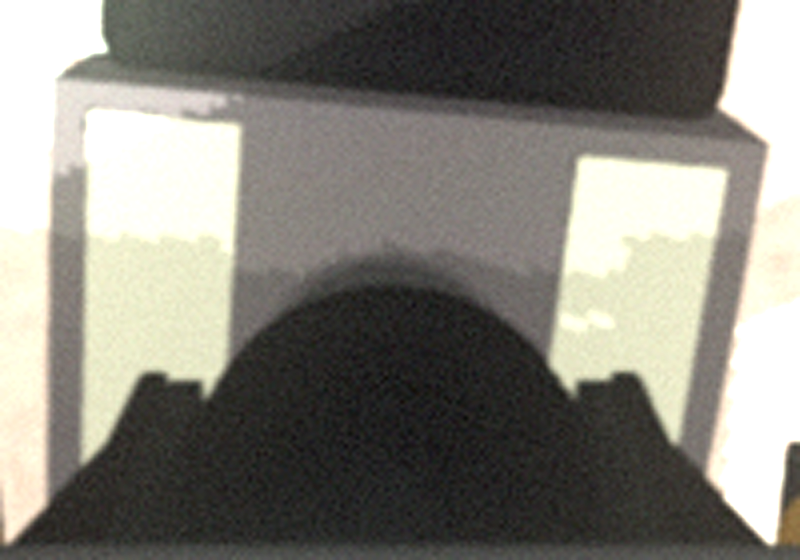

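{"op": "servo_tool", "data": {
  "slide": [
    [-0.01,-0.015,-0.1],
    [0,0,-0.08],
    [0,0,-0.04],
    [0,0,0],
    [0,0,0]
  ],
  "twist": [
    [0,0,0],
    [0,0,0],
    [0,0,0],
    [0,0,0],
    [0,0,0]
  ],
  "gripper": [1,1,1,1,1]
}}

```text
time_s: 9.35
tcp_pos: [0.5206, 0.2683, 0.0324]
ee_rot: [[-0.947, -0.321, 0.0], [-0.321, 0.947, 0.0], [-0.0, 0.0, -1.0]]
wrist_force: [1.2, 0.4, -0.8]
gripper_width: 0.633
```

{"op": "servo_tool", "data": {
  "slide": [
    [0,0,-0.02],
    [0,0,0],
    [0,0,0]
  ],
  "twist": [
    [0,0,0],
    [0,0,0],
    [0,0,0]
  ],
  "gripper": [1,1,1]
}}

```text
time_s: 9.72
tcp_pos: [0.5209, 0.2685, 0.0317]
ee_rot: [[-0.947, -0.321, 0.001], [-0.321, 0.947, 0.001], [-0.001, 0.0, -1.0]]
wrist_force: [0.7, 0.8, 3.1]
gripper_width: 0.633
```

Contact came at TCP z 0.0317 against an expected 0.0315, with little side force, so the ball is centred. Releasing.

{"op": "servo_tool", "data": {
  "slide": [
    [0,0,0],
    [0,0,0],
    [0,0,0],
    [0,0,0],
    [0,0,0],
    [0,0,0],
    [0,0,0],
    [0,0,0]
  ],
  "twist": [
    [0,0,0],
    [0,0,0],
    [0,0,0],
    [0,0,0],
    [0,0,0],
    [0,0,0],
    [0,0,0],
    [0,0,0]
  ],
  "gripper": [0.33,0.29,0.25,0.15,0.05,0,0,0]
}}

```text
time_s: 10.72
tcp_pos: [0.5205, 0.2682, 0.0312]
ee_rot: [[-0.947, -0.321, 0.0], [-0.321, 0.947, 0.0], [-0.0, 0.0, -1.0]]
wrist_force: [-0.4, 0.1, 1.4]
gripper_width: 1.001
```

{"op": "servo_tool", "data": {
  "slide": [
    [0,0,0.1],
    [0,0,0.3],
    [0,0,0.6],
    [0,0,0.6],
    [0,0,0.4],
    [0,0,0]
  ],
  "twist": [
    [0,0,0],
    [0,0,0],
    [0,0,0],
    [0,0,0],
    [0,0,0],
    [0,0,0]
  ],
  "gripper": [0,0,0,0,0,0]
}}

```text
time_s: 11.48
tcp_pos: [0.5215, 0.2691, 0.1538]
ee_rot: [[-0.947, -0.321, 0.004], [-0.321, 0.947, 0.004], [-0.005, 0.002, -1.0]]
wrist_force: [0.6, -0.7, -0.3]
gripper_width: 0.997
```

Run:
```python
from station import r
from h import *
for n in('wrist','scene'):
    c=r.capture(n);im=c['image']
    if n=='scene': im=cv2.resize(im[160:280,320:440],None,fx=5,fy=5,interpolation=2)
    cv2.imwrite(f'pics/{n}6.png',np.clip(im*1.6,0,255).astype('uint8'))
    print(n,proj(c,[.521,.268,.047]))
s=r.sense();print(s['time_s'],s['tcp_pos'],s['gripper_width'],s['wrist_force'])
```

```text
wrist (array([255.70458483, 186.47783225]), np.float64(0.2819555946499933))
scene (array([379.60378302, 229.7265733 ]), np.float64(1.054064022465806))
11.575 [0.51997533 0.26796057 0.15078858] 1.0036428180466612 [-0.33876991  0.34438868 -0.29609764]
```

View pics/wrist6.png

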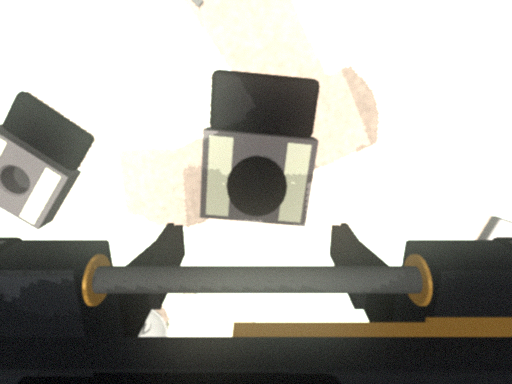

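View pics/scene6.png

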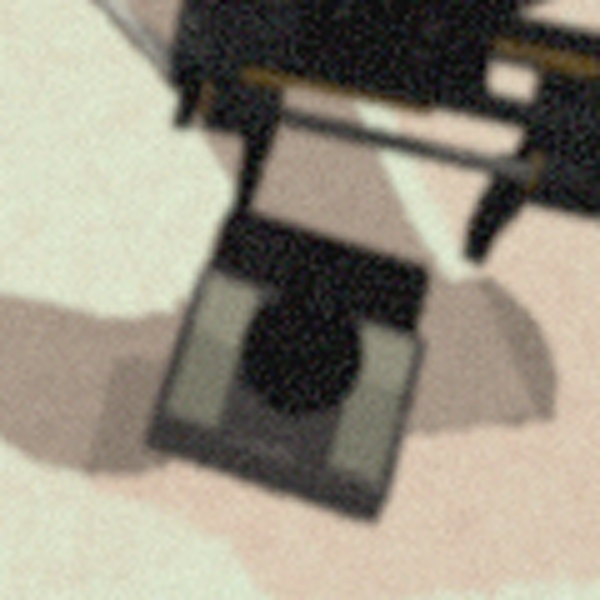

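The big ball is seated: wrist view (257,185) against a predicted (256,186). Next is the small black ball.

{"op": "servo_tool", "data": {
  "slide": [
    [0,-0.3,0],
    [0.15,-0.6,0],
    [0.15,-0.7,0],
    [0.15,-0.7,0],
    [0.15,-0.7,0],
    [0.15,-0.7,0],
    [0.15,-0.7,0],
    [0.15,-0.7,0],
    [0.15,-0.7,0],
    [0.15,-0.7,0],
    [0.15,-0.7,0],
    [0.02,-0.6,0]
  ],
  "twist": [
    [0,0,0],
    [0,0,0],
    [0,0,0],
    [0,0,0],
    [0,0,0],
    [0,0,0],
    [0,0,0],
    [0,0,0],
    [0,0,0],
    [0,0,0],
    [0,0,0],
    [0,0,0]
  ],
  "gripper": [0,0,0,0,0,0,0,0,0,0,0,0]
}}

```text
time_s: 13.08
tcp_pos: [0.6105, -0.2021, 0.1495]
ee_rot: [[-0.947, -0.32, -0.003], [-0.32, 0.947, 0.0], [0.003, 0.001, -1.0]]
wrist_force: [1.2, -0.9, 0.1]
gripper_width: 1.003
```

{"op": "servo_tool", "data": {
  "slide": [
    [0,-0.1,0],
    [0,0,0],
    [0,0,0]
  ],
  "twist": [
    [0,0,0],
    [0,0,0],
    [0,0,0]
  ],
  "gripper": [0,0,0]
}}

```text
time_s: 13.45
tcp_pos: [0.6113, -0.2049, 0.1509]
ee_rot: [[-0.947, -0.322, -0.001], [-0.322, 0.947, 0.0], [0.001, 0.0, -1.0]]
wrist_force: [0.5, -0.6, 0.0]
gripper_width: 1.0
```

Run:
```python
from station import r
from h import *
c=r.capture('wrist');cv2.imwrite('pics/w7.png',np.clip(c['image']*1.6,0,255).astype('uint8'))
print(proj(c,[.6113,-.2062,.02]))
s=r.sense();print(s['time_s'],s['tcp_pos'],s['gripper_width'],s['wrist_force'])
```

```text
(array([255.59401074, 180.66513108]), np.float64(0.30525284222306936))
13.5 [ 0.61153147 -0.20477878  0.15108822] 1.0014108936480444 [-0.38123272  0.24866116 -0.25572726]
```

View pics/w7.png

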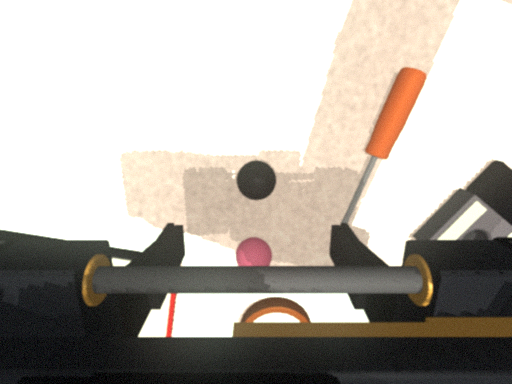

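{"op": "servo_tool", "data": {
  "slide": [
    [0,-0.01,-0.5],
    [0,0,-0.5],
    [0,0,-0.5],
    [0,0,-0.4],
    [0,0,-0.25],
    [0,0,-0.15],
    [0,0,-0.06],
    [0,0,0],
    [0,0,0]
  ],
  "twist": [
    [0,0,0],
    [0,0,0],
    [0,0,0],
    [0,0,0],
    [0,0,0],
    [0,0,0],
    [0,0,0],
    [0,0,0],
    [0,0,0]
  ],
  "gripper": [0,0,0,0,0,0,0,0,0]
}}

```text
time_s: 14.62
tcp_pos: [0.6122, -0.2065, 0.0104]
ee_rot: [[-0.947, -0.321, 0.001], [-0.321, 0.947, -0.0], [-0.001, -0.001, -1.0]]
wrist_force: [0.3, 0.8, -0.6]
gripper_width: 1.008
```

Run:
```python
from station import r
from h import *
c=r.capture('wrist');cv2.imwrite('pics/w8.png',np.clip(c['image']*2,0,255).astype('uint8'))
s=r.sense();T=s['tcp_pos'];print(s['time_s'],T,s['wrist_force'],proj(c,[T[0],T[1],.02]))
```

```text
14.675 [ 0.61211275 -0.20649125  0.01030066] [-0.98401303 -0.46702383  0.50322145] (array([257.00416378, 247.55643074]), np.float64(0.17113221957025973))
```

View pics/w8.png

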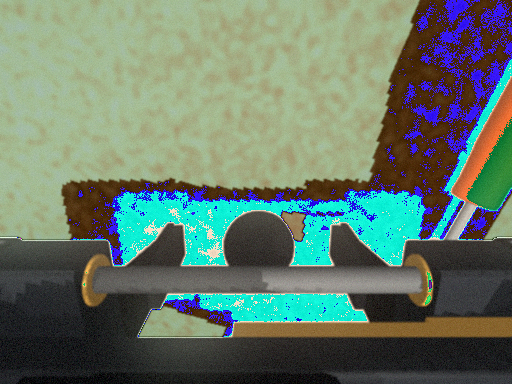

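{"op": "servo_tool", "data": {
  "slide": [
    [0,0.02,-0.01],
    [0,0,0],
    [0,0,0],
    [0,0,0],
    [0,0,0],
    [0,0,0],
    [0,0,0],
    [0,0,0],
    [0,0,0]
  ],
  "twist": [
    [0,0,0],
    [0,0,0],
    [0,0,0],
    [0,0,0],
    [0,0,0],
    [0,0,0],
    [0,0,0],
    [0,0,0],
    [0,0,0]
  ],
  "gripper": [0,1,1,1,1,1,1,1,1]
}}

```text
time_s: 15.8
tcp_pos: [0.6117, -0.2052, 0.0089]
ee_rot: [[-0.947, -0.321, 0.0], [-0.321, 0.947, -0.0], [-0.0, -0.0, -1.0]]
wrist_force: [0.1, -0.2, 0.0]
gripper_width: 0.444
```

Run:
```python
from station import r
from h import *
c=r.capture('wrist');cv2.imwrite('pics/w9.png',np.clip(c['image']*1.6,0,255).astype('uint8'))
s=r.sense();T=s['tcp_pos'];print(s['time_s'],T,s['gripper_width']*87,s['wrist_force'],proj(c,[T[0],T[1],.02]))
```

```text
15.85 [ 0.61168553 -0.20519751  0.00893683] 38.165045001268325 [-0.26970801 -0.60364722  0.02266275] (array([256.94946436, 248.90894752]), np.float64(0.16978349917279378))
```

View pics/w9.png

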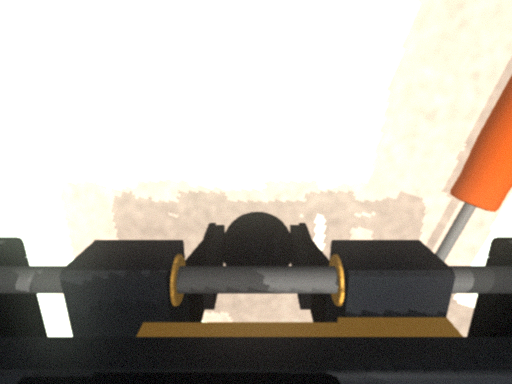

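{"op": "servo_tool", "data": {
  "slide": [
    [0,0,0.1],
    [0,0,0.3],
    [0,0,0.5],
    [0,0.1,0.5],
    [0.1,0.4,0.4],
    [0.1,0.6,0.2],
    [0.1,0.6,0],
    [0.1,0.6,0],
    [0.1,0.6,0],
    [0.1,0.6,0],
    [0.05,0.4,0],
    [0,0,0]
  ],
  "twist": [
    [0,0,0],
    [0,0,0],
    [0,0,0],
    [0,0,0],
    [0,0,0],
    [0,0,0],
    [0,0,0],
    [0,0,0],
    [0,0,0],
    [0,0,0],
    [0,0,0],
    [0,0,0]
  ],
  "gripper": [1,1,1,1,1,1,1,1,1,1,1,1]
}}

```text
time_s: 17.35
tcp_pos: [0.6509, 0.0303, 0.1297]
ee_rot: [[-0.946, -0.323, 0.001], [-0.323, 0.946, 0.0], [-0.001, -0.0, -1.0]]
wrist_force: [0.3, -0.6, -0.5]
gripper_width: 0.442
```

{"op": "servo_tool", "data": {
  "slide": [
    [0,0,0],
    [0,0,0]
  ],
  "twist": [
    [0,0,0],
    [0,0,0]
  ],
  "gripper": [1,1]
}}

```text
time_s: 17.6
tcp_pos: [0.6505, 0.0277, 0.1291]
ee_rot: [[-0.947, -0.32, -0.0], [-0.32, 0.947, -0.0], [0.0, -0.0, -1.0]]
wrist_force: [-0.7, 0.3, -1.1]
gripper_width: 0.441
```

Run:
```python
from station import r
from h import *
c=r.capture('wrist');im=cv2.convertScaleAbs(c['image'],alpha=1.3);cv2.imwrite('pics/w10.png',cv2.resize(im[40:240,170:350],None,fx=3,fy=3,interpolation=2));pickle.dump(c,open('w10.pkl','wb'))
s=r.sense();T=s['tcp_pos'];print(s['time_s'],T,s['gripper_width']*87,s['wrist_force'],proj(c,[.6007,.0368,.024]))
```

```text
17.65 [0.65050649 0.027732   0.12903292] 38.60175827126999 [ 0.44283656 -0.33888517 -0.22929746] (array([284.37308206, 140.95732632]), np.float64(0.2676258191918009))
```

View pics/w10.png

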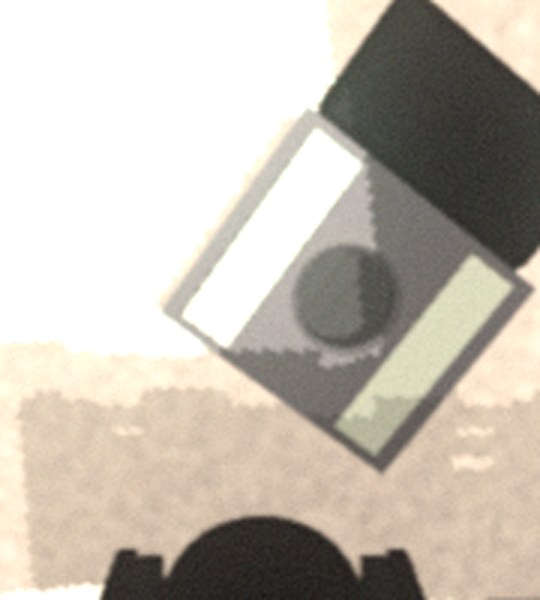

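Run:
```python
from h import *
c=pickle.load(open('w10.pkl','rb'))
f=lambda u,v:(170+(u+.5)/3-.5,40+(v+.5)/3-.5)
print('mouth',ray(c,f(345,295.5),.024))
P=np.array([ray(c,f(*p),.024) for p in((311,110),(532,288),(381,470),(165,308))]);print(P.mean(0),[np.linalg.norm(P[i]-P[i-1]).round(4) for i in range(4)])
```

```text
mouth [0.59829689 0.03619491 0.024     ]
[0.59906442 0.03742021 0.024     ] [np.float64(0.0696), np.float64(0.0824), np.float64(0.0707), np.float64(0.0834)]
```

{"op": "servo_tool", "data": {
  "slide": [
    [-0.25,0.05,0],
    [-0.35,0.05,-0.1],
    [-0.25,0.05,-0.3],
    [0,0,-0.4],
    [0,0,-0.33],
    [0,0,-0.22],
    [0,0,-0.13],
    [0,0,0],
    [0,0,0]
  ],
  "twist": [
    [0,0,0],
    [0,0,0],
    [0,0,0],
    [0,0,0],
    [0,0,0],
    [0,0,0],
    [0,0,0],
    [0,0,0],
    [0,0,0]
  ],
  "gripper": [1,1,1,1,1,1,1,1,1]
}}

```text
time_s: 18.77
tcp_pos: [0.6002, 0.0379, 0.0408]
ee_rot: [[-0.947, -0.321, 0.001], [-0.321, 0.947, 0.0], [-0.001, -0.0, -1.0]]
wrist_force: [0.4, -0.7, 0.6]
gripper_width: 0.443
```

{"op": "servo_tool", "data": {
  "slide": [
    [0,0,0],
    [0,0,0]
  ],
  "twist": [
    [0,0,0],
    [0,0,0]
  ],
  "gripper": [1,1]
}}

```text
time_s: 19.02
tcp_pos: [0.5999, 0.0379, 0.0406]
ee_rot: [[-0.947, -0.321, 0.001], [-0.321, 0.947, 0.0], [-0.001, -0.0, -1.0]]
wrist_force: [0.0, 0.5, -0.7]
gripper_width: 0.441
```

{"op": "servo_tool", "data": {
  "slide": [
    [0,-0.015,-0.09],
    [0,0,-0.08],
    [0,0,-0.04],
    [0,0,0],
    [0,0,0]
  ],
  "twist": [
    [0,0,0],
    [0,0,0],
    [0,0,0],
    [0,0,0],
    [0,0,0]
  ],
  "gripper": [1,1,1,1,1]
}}

```text
time_s: 19.65
tcp_pos: [0.5998, 0.037, 0.0276]
ee_rot: [[-0.947, -0.321, 0.0], [-0.321, 0.947, 0.0], [-0.0, -0.0, -1.0]]
wrist_force: [0.2, 0.6, 0.7]
gripper_width: 0.443
```

{"op": "servo_tool", "data": {
  "slide": [
    [0,0,-0.015],
    [0,0,0],
    [0,0,0]
  ],
  "twist": [
    [0,0,0],
    [0,0,0],
    [0,0,0]
  ],
  "gripper": [1,1,1]
}}

```text
time_s: 20.02
tcp_pos: [0.6001, 0.037, 0.027]
ee_rot: [[-0.947, -0.321, 0.001], [-0.321, 0.947, 0.0], [-0.001, -0.0, -1.0]]
wrist_force: [0.5, 1.1, 1.4]
gripper_width: 0.445
```

{"op": "servo_tool", "data": {
  "slide": [
    [0,0,-0.015],
    [0,0,0],
    [0,0,0]
  ],
  "twist": [
    [0,0,0],
    [0,0,0],
    [0,0,0]
  ],
  "gripper": [1,1,1]
}}

```text
time_s: 20.4
tcp_pos: [0.6005, 0.0371, 0.0264]
ee_rot: [[-0.947, -0.321, 0.002], [-0.321, 0.947, 0.0], [-0.002, -0.0, -1.0]]
wrist_force: [1.6, 0.9, 4.7]
gripper_width: 0.441
```

The ball made light contact (4.7 N) 0.5 mm above the ideal height. Releasing.

{"op": "servo_tool", "data": {
  "slide": [
    [0,0,0],
    [0,0,0],
    [0,0,0],
    [0,0,0],
    [0,0,0],
    [0,0,0],
    [0,0,0],
    [0,0,0],
    [0,0,0]
  ],
  "twist": [
    [0,0,0],
    [0,0,0],
    [0,0,0],
    [0,0,0],
    [0,0,0],
    [0,0,0],
    [0,0,0],
    [0,0,0],
    [0,0,0]
  ],
  "gripper": [0.52,0.48,0.44,0.35,0.2,0.1,0,0,0]
}}

```text
time_s: 21.52
tcp_pos: [0.5996, 0.0369, 0.0258]
ee_rot: [[-0.947, -0.321, -0.0], [-0.321, 0.947, 0.0], [0.0, 0.0, -1.0]]
wrist_force: [0.5, 0.3, 0.9]
gripper_width: 0.99
```

{"op": "servo_tool", "data": {
  "slide": [
    [0,0,0.1],
    [0,0,0.3],
    [0,0,0.6],
    [0,0,0.6],
    [0,0,0.5],
    [0,0,0.3],
    [0,0,0],
    [0,0,0]
  ],
  "twist": [
    [0,0,0],
    [0,0,0],
    [0,0,0],
    [0,0,0],
    [0,0,0],
    [0,0,0],
    [0,0,0],
    [0,0,0]
  ],
  "gripper": [0,0,0,0,0,0,0,0]
}}

```text
time_s: 22.52
tcp_pos: [0.599, 0.0368, 0.1689]
ee_rot: [[-0.947, -0.321, -0.002], [-0.321, 0.947, -0.0], [0.001, 0.0, -1.0]]
wrist_force: [0.4, 0.1, -1.1]
gripper_width: 1.002
```

Run:
```python
from station import r
from h import *
for n in('wrist','scene'):
    c=r.capture(n);im=cv2.convertScaleAbs(c['image'],alpha=1.5)
    if n=='scene': im=cv2.resize(im[120:280,160:420],None,fx=3,fy=3,interpolation=2)
    cv2.imwrite(f'pics/{n}11.png',im)
    print(n,proj(c,[.6,.037,.037])[0],proj(c,[.521,.268,.047])[0])
s=r.sense();print(s['time_s'],s['tcp_pos'],s['gripper_width'],s['wrist_force'])
```

```text
wrist [256.5993597  181.88870639] [503.60174015 183.7292448 ]
scene [275.99486171 206.55392273] [379.60378302 229.7265733 ]
22.625 [0.59893935 0.03674462 0.16846377] 0.9950909258584938 [ 0.2155221   0.3421112  -0.73262633]
```

View pics/wrist11.png

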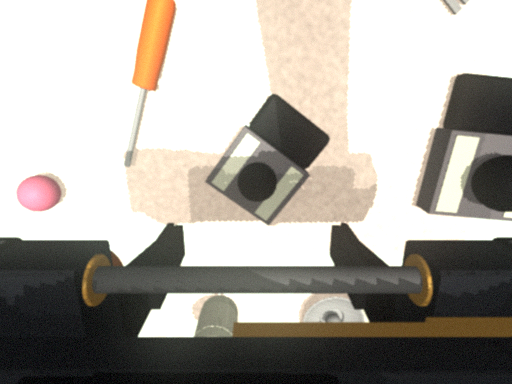

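View pics/scene11.png

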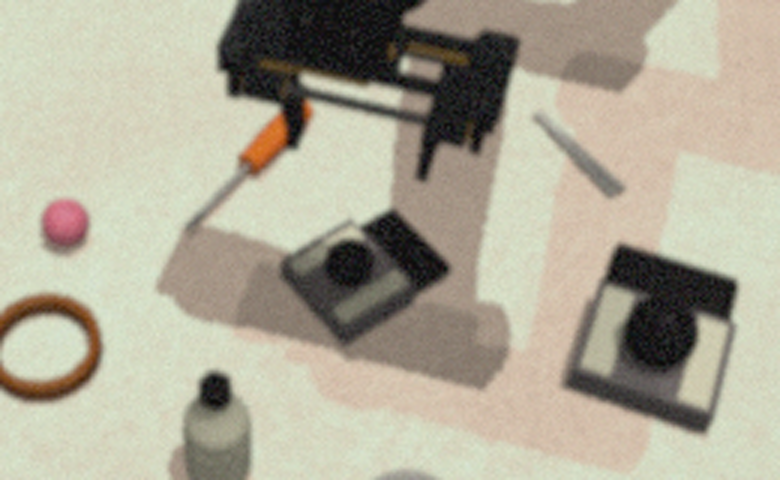

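Both balls sit in their sockets. The small ball is at wrist (257,181) and scene (277,207), and the big ball at scene (380,231). All are within about 1 px of the predicted seated positions, and the pink ball has not moved. Handing in.

```bash
python3 -c "
from station import r
print(r.finish_job())"
```

```text
the job is handed in; nothing more can be done
None
```

Both balls are back in their trackballs, and I handed the job in at about 22.6 s, with no verdict reported. I put the 56 mm ball in the wide socket first, then the 40 mm black ball in the narrow one. Each was lowered to a light contact of about 3–5 N, released slowly, and left with the gripper raised clear.

**Contact height:** the arm stopped within about 0.5 mm of the height expected for a seated ball, on both sockets.

**Final pictures:** both balls sit within about 1 px (roughly 2 mm) of their predicted seated positions in the scene camera, and the small ball also in the wrist camera. The big ball's own wrist check, just after its release, was about 2 px off. The pink ball was not moved.

**Disagreements:** the top and wrist cameras differed by 2–3 mm on the socket positions along x, so I placed the balls between the two readings. The small ball met a slight sideways force of about 1.6 N just before release, but it looked centred afterwards.

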